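# Find the scrap well with room and hold its flap open

## Robot

A 7-joint arm with a two-finger parallel gripper is mounted at the origin on the work surface. World frame = base frame: x ahead of the robot, y to its left, z up, the work surface at z = 0. Lengths are in m, angles in rad, forces in N, time in s.
With the tool pointing down it reaches from about 0.425 to 1.025 m from the base axis. Payload 9.4 kg.
Tool frame: the origin (TCP) lies at the very end of the fingers, on their centre line; the grasp point (between the pads) lies r.tcp_to_grasp behind it (r.tcp_to_grasp is the distance from the TCP to the grasp point, in m); x points along the fingers, z is the direction in which the jaws open and shut, and the axes are right-handed (so a half turn about x gives the same grasp; the last joint's range is limited). The gripper opens to 93 mm and grips with 3 to 60 N. Pads are 15 mm wide; open, the fingers measure 128 mm over their backs; the gripper's body (75 mm by 188 mm) begins 65 mm behind the grasp point.
Start: joints at [1.264, 0.599, -0.003, 1.599, 0.002, 0.943, -0.08], TCP at [0.165, -0.706, 0.219] pointing down, gripper open.
Joint ranges: [-2.57, 2.57], [-0.35, 1.97], [-1.29, 1.29], [0.11, 2.56], [-1.05, 4.19], [0.11, 1.86], [-2.63, 2.63]. Speed limits (rad/s): [2.22, 2.22, 3.01, 3.01, 3.14, 3.14, 3.14].

## Interface

Orientations are given as a unit quaternion [x, y, z, w].
In Python, from bench import r, capture, camera_params gives the robot as it stands. The module is installed in compiled form; this text tells all that it offers.
- The arm moves only by the tool play_rows, never from a script. Its argument "steps" is a list of rows, each a list of 7 numbers: the shift along the tool's x, y, z in m, then the turn, a rotation vector about the tool's x, y, z in rad, then the finger opening in m, from 0 to 0.093. A call has exactly 10 rows; each row is the pose to reach, as a shift and turn from the pose commanded when the call began, along the tool's axes at that moment; what a row does not reach only later rows make up. A row lasts 1/12 s, in which the tool goes at most 41.7 mm and 7.16 degrees, less where a joint would pass 70% of its speed; a pose out of reach is approached as far as the arm can. A call with a gripper value outside its range is refused whole. The fingers move at their own pace and stop on an object; "squeeze" is the grip in N (left out, the last holds). Time passes only in rows, so rows that repeat a pose let the fingers close, or fill a call up. It gives the time, the measured TCP pose, the force and the opening at its end, in the units of the state.
- r.get_state(): the state, without advancing time (a new reading comes with each control period).
- capture(name): name is "side" or "top"; returns the picture (384x512x3 uint8, blue, green, red); there is no depth.
- camera_params(name): a dict with "fx", "fy", "cx", "cy" (pixels), "view" (4x4, takes a point from world to camera coordinates). Camera axes: x right, y up, looking along -z (the intrinsics and any distortion apply to the point x, -y, -z); pixel columns grow to the right and rows downward; lengths in m; the calibration is good to about 2 mm. A picture is of the moment at which its call begins. camera_params takes no time and is no camera call.
- r.close_job(): hands the job in, once; it reports no verdict.
The state is a dict: "time_s": time; "joint_pos": joint angles; "qd": joint speeds; "joint_efforts": joint torques, N m; "position": TCP position; "orientation": TCP orientation; "ft_force": force on the tool from outside, world axes, zero at the start; "ft_torque": the same for the moment, N m; "grip_width": finger opening in m.
Only numpy, scipy, OpenCV 4.12 (cv2) and the standard library are available. Lean on these libraries where they do the work, as an engineer would, in place of code of your own. Each camera call takes 0.05 s, during which the arm holds its last target. There are 200 camera calls.

## Task

Three of the four wells in the scrap chest are packed with reject tiles right up to their swing flaps. With the fingertips, press one flap after another near its end to find the one that rocks, push that flap open as far as it goes, and finish while still holding it open there so that the next rejects can be tipped in. Leave the bottle, bowl, cup and trimming tool where they are.

Things in the scene. Friction and masses are not known exactly. Their poses are not given: they have to be found in the camera images.
- chest: Plywood scrap chest fixed to the bench, 315 mm deep (x), 472 wide (y), 150 tall; four wells side by side under four identical grey swing flaps. Origin on the bench under the middle of the flap row; x points away from the robot, y along the row to the robot's left. Deck and shut flaps are flush, 150 mm up. Flap centres: x = 0, y = +162, +54, -54, -162 mm. Which one well has room differs each time.
- flap_1 (a joint): Swing angle (rad) of flap 1, the leftmost as the robot sees it (+y end of the row): 0 shut and level, positive with the end near the robot down and the far end up, negative the other way; stops at +0.65 and -0.65. A spring centres each flap: over the well with room it swings with under 4 N at 65 mm from the pivot, as far as the stop, and swings back when let go.
- flap_1_end (a point): Point on top of flap 1 amid its ribs at the end near the robot, 65 mm from the pivot line (the flap ends 30 mm further); moves with the flap; axes as the chest's when shut. Each flap is a plate 190 mm long (x), 96 wide (y), 8 thick, on pins across its middle (along y, 4 mm under its top), three low ribs near each end, a 4 mm gap all round.
- flap_2 (a joint): Swing angle (rad) of flap 2, second from the left: 0 shut and level, positive with the end near the robot down and the far end up, negative the other way; stops at +0.65 and -0.65. Over a packed well a flap gives only 2 to 3 mm at its end, then sits solid on the tiles.
- flap_2_end (a point): Point on top of flap 2 amid its ribs at the end near the robot, 65 mm from the pivot line (the flap ends 30 mm further); moves with the flap; axes as the chest's when shut. At the stop this point has sunk 39 mm.
- flap_3 (a joint): Swing angle (rad) of flap 3, third from the left: 0 shut and level, positive with the end near the robot down and the far end up, negative the other way; stops at +0.65 and -0.65. Pressed right over the pivot, no flap moves.
- flap_3_end (a point): Point on top of flap 3 amid its ribs at the end near the robot, 65 mm from the pivot line (the flap ends 30 mm further); moves with the flap; axes as the chest's when shut. At the stop the flap's top straight under this point's shut place is about 48 mm below deck height.
- flap_4 (a joint): Swing angle (rad) of flap 4, the rightmost (-y end of the row): 0 shut and level, positive with the end near the robot down and the far end up, negative the other way; stops at +0.65 and -0.65. With 5 N near its end the flap over the well with room goes to its stop; the others stop at once.
- flap_4_end (a point): Point on top of flap 4 amid its ribs at the end near the robot, 65 mm from the pivot line (the flap ends 30 mm further); moves with the flap; axes as the chest's when shut. Under each flap the well is 100 mm wide, so fingers can follow the flap down.
- spray: Bystander: trigger spray bottle, 76 mm across and 226 mm tall, standing on the bench to the left of the chest; origin at its foot.
- bowl: Bystander: bisque bowl, 124 mm across and 52 mm tall, on the bench to the right of the chest; origin at its foot.
- cup: Bystander: bisque cup, 64 mm across and 58 mm tall, on the deck behind the flaps; origin at its foot.
- trimmer: Bystander: wooden trimming tool with wire loops at both ends, 176 mm long, 13 mm thick, lying on the deck behind the flaps; origin under its middle, its length along its own y.

How it is judged:
By the outcome, as a careful person would: the job done as asked, in the order asked, and still so for the second after the job is handed in, while the arm keeps its last pose, push and grip.
It also fails if it takes over 45 s, if anything falls off the work surface, if the arm or the gripper's body presses on something with over 40 N, if the wrist force passes 120 N, or if a joint passes its speed limit or range.

## Working session

There is one attempt and no reset: what is moved stays moved. The work goes in short steps, Python scripts to look and compute and a tool call to move; the robot and the scene stay as the last step left them, time stands still between calls to the robot, and variables do not carry over. Pictures are saved under pics/ and viewed, about 8 in all and at most 12, crops included, and the job is handed in when it is done.

Besides the shell and the picture viewer there is one more tool, called after "Call:" as name([rows], argument=value, ...), one row to a line, values as JSON. play_rows: Moves the arm, as the interface text tells. Its arguments: {"type":"object","properties":{"steps":{"type":"array"},"squeeze":{"type":"number"}},"required":["steps"]}

```bash
mkdir -p pics
python3 - <<'E'
from bench import r,capture,camera_params
import cv2
for n in("top","side"):
    cv2.imwrite(f"pics/{n}0.png",cv2.resize(capture(n),(800,600),interpolation=cv2.INTER_CUBIC))
    p=camera_params(n);print(n,p)
s=r.get_state();print({k:s[k] for k in("time_s","position","orientation","ft_force","grip_width")},r.tcp_to_grasp)
E
```

```text
top {'fx': 429.43142203029566, 'fy': 429.43142203029566, 'cx': 257.3335263187337, 'cy': 187.0444908104564, 'view': array([[-0.0077408 , -0.99993212, -0.00870819,  0.02802613],
       [ 0.98754301, -0.00901296,  0.15709096, -0.62199911],
       [-0.15715879, -0.0073837 ,  0.98754574, -1.13646876],
       [ 0.        ,  0.        ,  0.        ,  1.        ]])}
side {'fx': 401.52764032972374, 'fy': 401.52764032972374, 'cx': 261.7368165941849, 'cy': 184.7017202191379, 'view': array([[ 0.98578557, -0.16763769,  0.01115377, -0.59297353],
       [ 0.09728254,  0.62367064,  0.77561011, -0.15363604],
       [-0.13697777, -0.76350019,  0.63111374, -0.95143677],
       [ 0.        ,  0.        ,  0.        ,  1.        ]])}
{'time_s': 0.1, 'position': array([ 0.16501465, -0.70553101,  0.21783911]), 'orientation': array([ 0.43964357,  0.55443676, -0.43911134,  0.55361958]), 'ft_force': array([-0.68530488, -0.54953437,  0.37439767]), 'grip_width': 0.09340576446210036} 0.0188
```

View pics/top0.png

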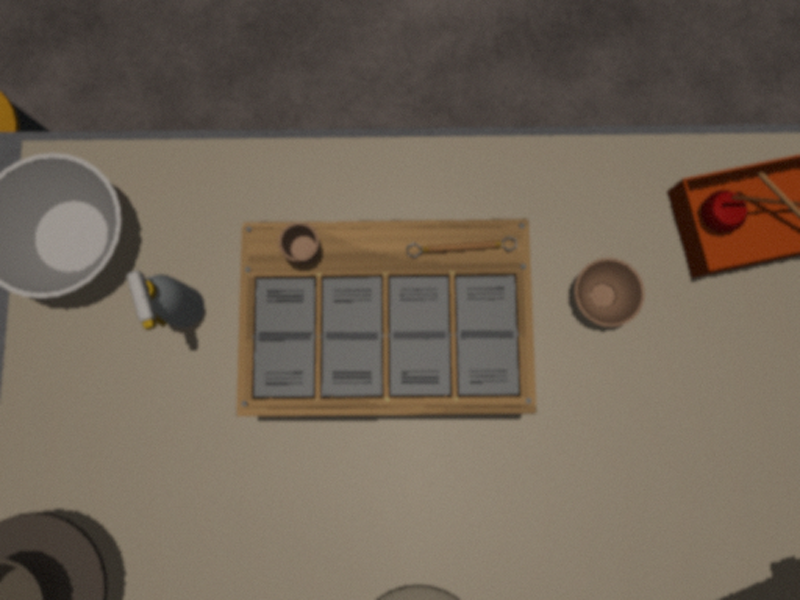

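View pics/side0.png

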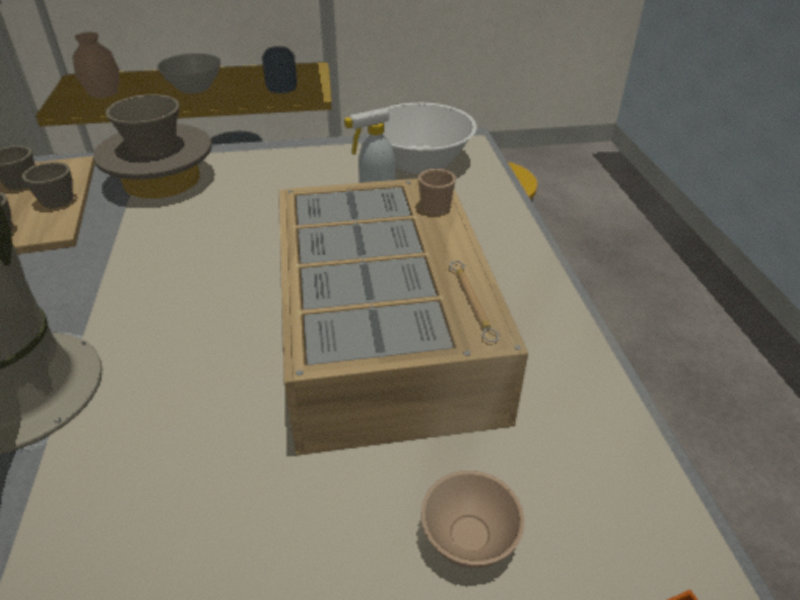

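The top view shows the flap row with outer corners at (254,277), (517,275), (520,397) and (254,398). The spray is at about (180,300), the bowl at (608,293), the cup at (300,245), and the trimmer runs from (413,250) to (509,244). The side view agrees with this. Next I compute the chest pose and the first move.

```bash
cat > h.py <<'E'
from bench import r,camera_params
import numpy as np
from scipy.spatial.transform import Rotation as R
def ray(n,u,v,z,s=1.5625):
    p=camera_params(n);V=p["view"];u=(u+.5)/s-.5;v=(v+.5)/s-.5
    d=V[:3,:3].T@np.array([(u-p["cx"])/p["fx"],-(v-p["cy"])/p["fy"],-1]);c=-V[:3,:3].T@V[:3,3]
    return c+d*(z-c[2])/d[2]
def target(pos,yaw):  # tool x down, jaw z along chest y (sign nearest)
    s=r.get_state();T=R.from_quat(s["orientation"])
    best=None
    for k in(1,-1):
        z=k*np.array([-np.sin(yaw),np.cos(yaw),0]);x=np.array([0,0,-1.])
        W=R.from_matrix(np.c_[x,np.cross(z,x),z]);rv=(T.inv()*W).as_rotvec()
        print("shift",T.inv().apply(np.array(pos)-s["position"]).round(4),"turn",rv.round(4),"jawsign",k)
    print("pos",s["position"].round(4),"F",s["ft_force"].round(2),"t",s["time_s"],"q",s["joint_pos"].round(2))
E
python3 - <<'E'
from h import *
loc=np.array([[95,210],[95,-210],[-95,-210],[-95,210]])/1000
P=np.array([ray("top",*q,.15)[:2] for q in[(254,277),(517,275),(520,397),(254,398)]])
Q=np.array([ray("side",*q,.15)[:2] for q in[(411,187),(454,350),(305,363),(294,193)]])
for A in(P,Q):
    c=A.mean(0);a=sum(l[0]*(p-c)[1]-l[1]*(p-c)[0] for l,p in zip(loc,A));b=sum(l@(p-c) for l,p in zip(loc,A))
    y=np.arctan2(a,b);print(c,y,(A-c-loc@np.array([[np.cos(y),np.sin(y)],[-np.sin(y),np.cos(y)]])).round(4).tolist())
    for yy in(.162,.054,-.054,-.162): print((c+R.from_euler('z',y).as_matrix()[:2,:2]@[-.068,yy]).round(4))
print("spray",ray("top",180,300,.15),"bowl",ray("top",608,293,.05))
c=P.mean(0);target([*(c+[-.068,-.162]),.25],y)
print(R.from_quat(r.get_state()["orientation"]).as_matrix().round(3))
E
```

```text
[0.53623941 0.04868497] -0.0009099033005879988 [[0.0025, 0.0042], [0.0022, -0.0024], [-0.003, -0.0006], [-0.0017, -0.0012]]
[0.4684 0.2107]
[0.4683 0.1027]
[ 0.4682 -0.0053]
[ 0.4681 -0.1133]
[0.53809371 0.04916888] -0.02072289465770827 [[0.0092, -0.0012], [0.0019, -0.0033], [-0.0001, -0.0005], [-0.011, 0.005]]
[0.4735 0.2125]
[0.4712 0.1046]
[ 0.469  -0.0034]
[ 0.4668 -0.1114]
spray [0.59724964 0.38169756 0.15      ] bowl [ 0.61797072 -0.33936931  0.05      ]
shift [-0.0315  0.4301 -0.5076] turn [-2.8911e+00 -4.0000e-04 -2.0000e-03] jawsign 1
shift [-0.0315  0.4301 -0.5076] turn [ 0.2505 -0.0013  0.0003] jawsign -1
pos [ 0.165  -0.7055  0.2178] F [-0.69 -0.55  0.37] t 0.1 q [ 1.26  0.6  -0.    1.6   0.    0.94 -0.08]
[[-0.     0.974  0.228]
 [ 0.001  0.228 -0.974]
 [-1.    -0.    -0.001]]
```

Call:
play_rows([
  [-0.002,0.01,-0.012,0.01,0,0,0],
  [-0.005,0.03,-0.035,0.02,0,0,0],
  [-0.01,0.05,-0.06,0.04,0,0,0],
  [-0.015,0.072,-0.085,0.05,0,0,0],
  [-0.02,0.095,-0.112,0.06,0,0,0],
  [-0.025,0.118,-0.139,0.075,0,0,0],
  [-0.03,0.141,-0.166,0.09,0,0,0],
  [-0.0315,0.164,-0.193,0.1,0,0,0],
  [-0.0315,0.187,-0.22,0.11,0,0,0],
  [-0.0315,0.21,-0.247,0.125,0,0,0],
], squeeze=20)

```text
time_s: 0.93
position: [0.3137, -0.4159, 0.2501]
orientation: [0.473, 0.525, -0.473, 0.525]
ft_force: [0.7, 0.3, 0.2]
grip_width: 0.0308
```

```bash
python3 -c "
from h import *
target([.470,-.113,.20],-.003)"
```

```text
shift [ 0.0501  0.1869 -0.285 ] turn [-3.0343 -0.      0.    ] jawsign 1
shift [ 0.0501  0.1869 -0.285 ] turn [0.1073 0.     0.    ] jawsign -1
pos [ 0.3137 -0.4159  0.2501] F [0.74 0.34 0.17] t 0.9333 q [ 0.82  0.32 -0.01  2.03  0.    0.8  -0.66]
```

Call:
play_rows([
  [0,0.02,-0.031,0.012,0,0,0],
  [0,0.043,-0.065,0.025,0,0,0],
  [0,0.066,-0.1,0.038,0,0,0],
  [0,0.089,-0.135,0.05,0,0,0],
  [0,0.112,-0.17,0.063,0,0,0],
  [0,0.135,-0.205,0.076,0,0,0],
  [0.005,0.155,-0.237,0.09,0,0,0],
  [0.02,0.172,-0.262,0.1,0,0,0],
  [0.035,0.182,-0.277,0.107,0,0,0],
  [0.05,0.187,-0.285,0.107,0,0,0],
])

```text
time_s: 1.77
position: [0.4709, -0.1116, 0.1996]
orientation: [0.5, 0.5, -0.499, 0.5]
ft_force: [0.4, 0.8, 0.2]
grip_width: 0.0007
```

Run:
```python
from h import *
from bench import capture
import cv2
target([.470,-.113,.165],-.003)
cv2.imwrite("pics/s1.png",cv2.resize(capture("side"),(800,600),interpolation=cv2.INTER_CUBIC))
```

```text
shift [ 0.0346 -0.0009  0.0014] turn [-3.1374e+00  1.7000e-03 -1.2000e-03] jawsign 1
shift [ 0.0346 -0.0009  0.0014] turn [ 0.0042 -0.0007 -0.0011] jawsign -1
pos [ 0.4709 -0.1116  0.1996] F [0.39 0.78 0.23] t 1.7667 q [ 0.2   0.34 -0.1   2.16  0.06  0.65 -1.52]
```

View pics/s1.png

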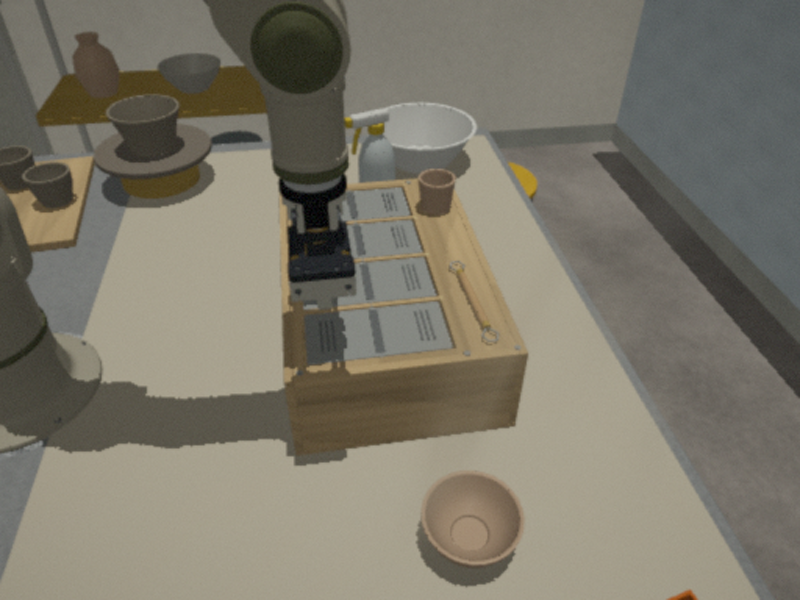

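The closed fingers are at about (325,300) in the picture, over flap 4's near ribs. Now a gentle press on flap 4.

Call:
play_rows([
  [0.015,0,0,0,0,0,0],
  [0.03,0,0,0,0,0,0],
  [0.04,0,0,0,0,0,0],
  [0.045,0,0,0,0,0,0],
  [0.048,0,0,0,0,0,0],
  [0.05,0,0,0,0,0,0],
  [0.051,0,0,0,0,0,0],
  [0.052,0,0,0,0,0,0],
  [0.053,0,0,0,0,0,0],
  [0.053,0,0,0,0,0,0],
])

```text
time_s: 2.65
position: [0.4696, -0.1147, 0.1473]
orientation: [0.501, 0.499, -0.5, 0.5]
ft_force: [-0.2, 0.2, 0.9]
grip_width: 0.0005
```

Call:
play_rows([
  [0.0005,0,0,0,0,0,0],
  [0.001,0,0,0,0,0,0],
  [0.0015,0,0,0,0,0,0],
  [0.002,0,0,0,0,0,0],
  [0.0025,0,0,0,0,0,0],
  [0.003,0,0,0,0,0,0],
  [0.0035,0,0,0,0,0,0],
  [0.004,0,0,0,0,0,0],
  [0.004,0,0,0,0,0,0],
  [0.004,0,0,0,0,0,0],
])

```text
time_s: 3.48
position: [0.4695, -0.1146, 0.143]
orientation: [-0.501, -0.5, 0.501, -0.499]
ft_force: [0.3, -1.0, 0.6]
grip_width: 0.0001
```

Call:
play_rows([
  [0.001,0,0,0,0,0,0],
  [0.002,0,0,0,0,0,0],
  [0.003,0,0,0,0,0,0],
  [0.004,0,0,0,0,0,0],
  [0.005,0,0,0,0,0,0],
  [0.006,0,0,0,0,0,0],
  [0.007,0,0,0,0,0,0],
  [0.008,0,0,0,0,0,0],
  [0.008,0,0,0,0,0,0],
  [0.008,0,0,0,0,0,0],
])

```text
time_s: 4.32
position: [0.4694, -0.1146, 0.135]
orientation: [-0.501, -0.5, 0.501, -0.499]
ft_force: [0.2, 0.6, 0.6]
grip_width: 0.0003
```

Run:
```python
from h import *
from bench import capture
import cv2
target([.470,-.113,.165],-.003)
cv2.imwrite("pics/s2.png",cv2.resize(capture("side")[90:270,150:350],(800,720),interpolation=cv2.INTER_CUBIC)[:600])
```

```text
shift [-0.03    0.0006 -0.0016] turn [-3.1408e+00 -4.0000e-04 -1.0000e-04] jawsign 1
shift [-0.03    0.0006 -0.0016] turn [ 0.0008 -0.0001  0.0002] jawsign -1
pos [ 0.4694 -0.1146  0.135 ] F [0.2  0.58 0.56] t 4.3167 q [ 0.19  0.44 -0.09  2.22  0.08  0.48 -1.54]
```

View pics/s2.png

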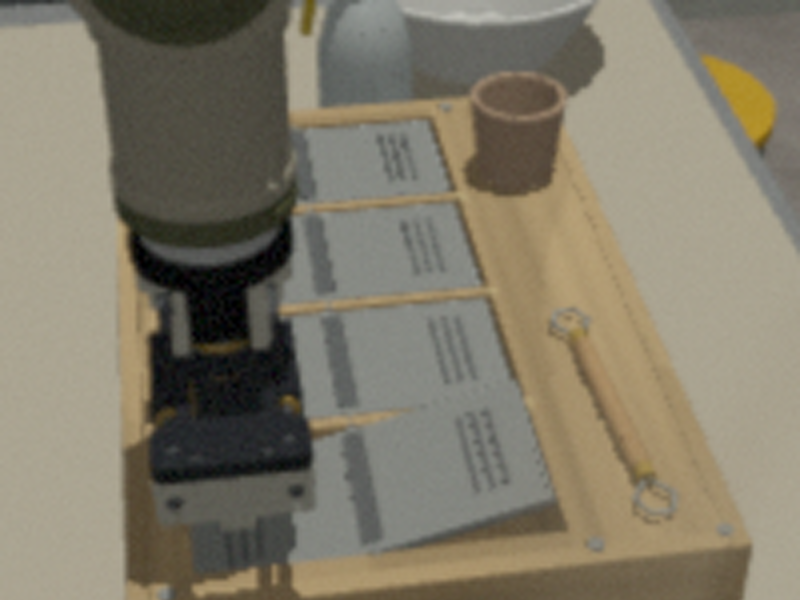

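Flap 4's far end is clearly lifted at about (520,400–500), with under 1 N on the tool, so flap 4 is the one that rocks. I'll push on to the stop.

Call:
play_rows([
  [0.003,0,0,0,0,0,0],
  [0.006,0,0,0,0,0,0],
  [0.009,0,0,0,0,0,0],
  [0.012,0,0,0,0,0,0],
  [0.015,0,0,0,0,0,0],
  [0.017,0,0,0,0,0,0],
  [0.019,0,0,0,0,0,0],
  [0.021,0,0,0,0,0,0],
  [0.022,0,0,0,0,0,0],
  [0.022,0,0,0,0,0,0],
])

```text
time_s: 5.2
position: [0.4692, -0.1146, 0.1129]
orientation: [-0.5, -0.5, 0.501, -0.499]
ft_force: [0.1, -0.0, 4.3]
grip_width: 0.0006
```

Call:
play_rows([
  [0.0005,0,0,0,0,0,0],
  [0.001,0,0,0,0,0,0],
  [0.0015,0,0,0,0,0,0],
  [0.002,0,0,0,0,0,0],
  [0.0025,0,0,0,0,0,0],
  [0.003,0,0,0,0,0,0],
  [0.0035,0,0,0,0,0,0],
  [0.004,0,0,0,0,0,0],
  [0.004,0,0,0,0,0,0],
  [0.004,0,0,0,0,0,0],
])

```text
time_s: 6.03
position: [0.4694, -0.1146, 0.109]
orientation: [-0.5, -0.499, 0.501, -0.499]
ft_force: [-0.3, -0.3, 4.1]
grip_width: 0.0003
```

Call:
play_rows([
  [0.0005,0,0,0,0,0,0],
  [0.001,0,0,0,0,0,0],
  [0.0015,0,0,0,0,0,0],
  [0.002,0,0,0,0,0,0],
  [0.0025,0,0,0,0,0,0],
  [0.003,0,0,0,0,0,0],
  [0.003,0,0,0,0,0,0],
  [0.003,0,0,0,0,0,0],
  [0.003,0,0,0,0,0,0],
  [0.003,0,0,0,0,0,0],
])

```text
time_s: 6.87
position: [0.4696, -0.1146, 0.1064]
orientation: [0.501, 0.499, -0.501, 0.5]
ft_force: [-1.5, -0.9, 9.7]
grip_width: 0.0006
```

Force is rising, which means the stop is being reached. I'll go slightly further to confirm it.

Call:
play_rows([
  [0.0003,0,0,0,0,0,0],
  [0.0005,0,0,0,0,0,0],
  [0.0008,0,0,0,0,0,0],
  [0.001,0,0,0,0,0,0],
  [0.001,0,0,0,0,0,0],
  [0.001,0,0,0,0,0,0],
  [0.001,0,0,0,0,0,0],
  [0.001,0,0,0,0,0,0],
  [0.001,0,0,0,0,0,0],
  [0.001,0,0,0,0,0,0],
])

```text
time_s: 7.7
position: [0.4698, -0.1146, 0.106]
orientation: [0.501, 0.499, -0.5, 0.5]
ft_force: [-2.9, 1.0, 21.8]
grip_width: 0.0006
```

Run:
```python
from h import *
from bench import capture
import cv2
target([.470,-.113,.165],-.003)
cv2.imwrite("pics/s3.png",cv2.resize(capture("side")[90:270,150:350],(800,720),interpolation=cv2.INTER_CUBIC)[:600])
```

```text
shift [-0.059   0.0003 -0.0016] turn [-3.1408e+00  1.7000e-03  4.0000e-04] jawsign 1
shift [-0.059   0.0003 -0.0016] turn [ 0.0008  0.0003 -0.0011] jawsign -1
pos [ 0.4698 -0.1146  0.106 ] F [-2.86  0.98 21.81] t 7.7 q [ 0.18  0.5  -0.08  2.24  0.09  0.4  -1.55]
```

View pics/s3.png

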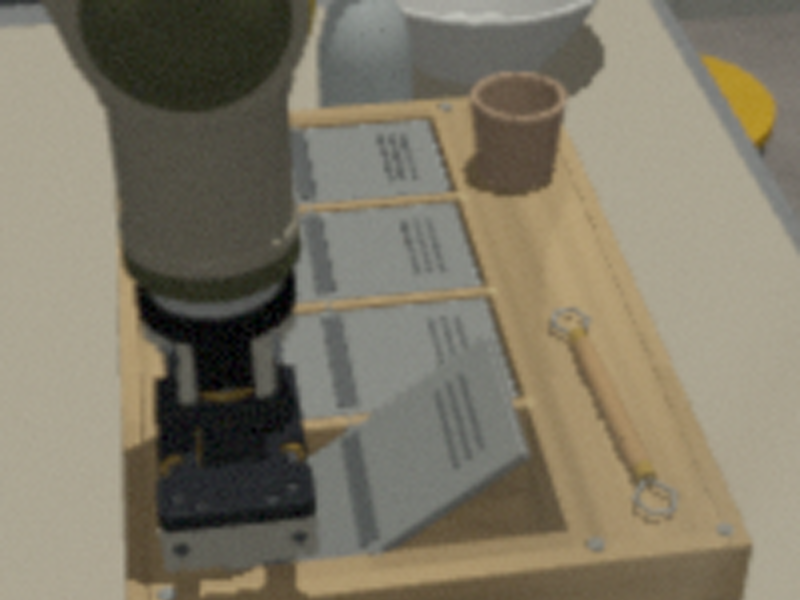

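Flap 4 is open to the stop: its far end is high, at (525,455), and the force rises steeply with almost no travel. I'll ease the push a little, check that it holds steady, then hand in.

Call:
play_rows([
  [-0.0005,0,0,0,0,0,0],
  [-0.0005,0,0,0,0,0,0],
  [-0.0005,0,0,0,0,0,0],
  [-0.0005,0,0,0,0,0,0],
  [-0.0005,0,0,0,0,0,0],
  [-0.0005,0,0,0,0,0,0],
  [-0.0005,0,0,0,0,0,0],
  [-0.0005,0,0,0,0,0,0],
  [-0.0005,0,0,0,0,0,0],
  [-0.0005,0,0,0,0,0,0],
])

```text
time_s: 8.58
position: [0.4697, -0.1146, 0.1062]
orientation: [0.501, 0.499, -0.5, 0.5]
ft_force: [-2.6, 1.1, 14.5]
grip_width: 0.0007
```

```bash
python3 -c "
from bench import r
print(r.close_job())"
```

```text
the job is handed in; nothing more can be done
None
```

I found the flap that rocks and handed the job in with the fingertips still holding it open at its stop. It was flap 4, the rightmost and the first one I pressed, so flaps 1–3 were never pressed.

- **Finding it:** flap 4 sank about 15 mm under the fingertips with less than 1 N, well past the 2–3 mm a packed flap gives. The picture showed its far end lifting.
- **At the stop:** the fingertips were about 44 mm below deck height. One more millimetre of push raised the force from 10 N to 22 N with only 0.4 mm of movement. I then eased off and held at about 14.5 N.
- **Bystanders:** in the last picture the cup and trimming tool are where they were, and the part of the spray bottle in view looks unmoved. The bowl was outside that picture, but the arm's path never went near it.

The job took 8.6 s, and no check failed or disagreed.

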